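# Reload the ultrasound gel warmer

### The arm

A 6-joint arm with a two-finger parallel gripper is mounted at the origin on the work surface. World frame = base frame: x ahead of the robot, y to its left, z up, the work surface at z = 0. Lengths are in m, angles in rad, forces in N, time in s.
With the tool pointing down it reaches from about 0.3 to 0.775 m from the base axis. Payload 14.6 kg.
Tool frame: the origin (TCP) lies at the very end of the fingers, on their centre line; the grasp point (between the pads) lies 19 mm behind it; z points along the fingers, y is the line along which they close (so a half turn about z gives the same grasp; the last joint's range is limited). The gripper opens to 94 mm and grips with 3 to 60 N. Pads are 16 mm wide; open, the fingers measure 119 mm over their backs; the gripper's body (75 mm by 177 mm) begins 78 mm behind the grasp point.
Start: joints at [1.071, 0.3, 1.521, -0, 1.321, -0.067], TCP at [0.231, 0.499, 0.205] pointing down, gripper open.
Joint ranges: [-3.03, 3.03], [-0.79, 2.21], [0.23, 2.52], [-1.04, 4.18], [0, 3.07], [-2.55, 2.55]. Speed limits (rad/s): [2.22, 2.22, 2.57, 3.14, 3.14, 3.14].

### API

Orientations are given as [roll, pitch, yaw] about the fixed x, y, z axes, in that order (R = Rz(yaw) Ry(pitch) Rx(roll)).
In Python, from station import ctrl gives the robot as it stands. The module is installed in compiled form; this text tells all that it offers.
- The arm moves only by the tool play_rows, never from a script. Its argument "commands" is a list of rows, each a list of 7 numbers: the shift along the tool's x, y, z in m, then the turn, a rotation vector about the tool's x, y, z in degrees, then the closure, from -1 (fully open) to 1 (shut). A call has 1 to 20 rows; each row shifts and turns the commanded pose from where the row before left it, along the tool's axes as they then stand; what a row does not reach is not made up. A row lasts 1/12 s, in which the tool goes at most 41.7 mm and 7.16 degrees, less where a joint would pass 70% of its speed; a pose out of reach is approached as far as the arm can. A call is refused whole if a number of a shift passes 0.0417 or a number of a turn 7.16, either way. A call with a gripper value outside its range is refused whole. The fingers move at their own pace and stop on an object; "force" is the grip in N (left out, the last holds). Time passes only in rows, so rows that do not move let the fingers close. It gives the time, the measured TCP pose, the force, the opening and the grip force at its end, in the units of the state.
- ctrl.get_obs(): the state, without advancing time (a new reading comes with each control period).
- ctrl.camera(name): name is "scene" or "top" or "wrist"; returns the picture (420x560x3 uint8, blue, green, red); there is no depth.
- ctrl.camera_model(name): a dict with "fx", "fy", "cx", "cy" (pixels), "rvec" (rotation vector, rad) and "tvec" (3), from world to camera coordinates, as OpenCV has them. Camera axes: x right, y down, z forward; pixel columns grow to the right and rows downward; lengths in m; the calibration is good to about 2 mm. A picture is of the moment at which its call begins: read the wrist's pose just before it. camera_model takes no time and is no camera call; for the wrist camera it gives the pose at the moment of the call.
- ctrl.hand_in(): hands the job in; it is judged then, once.
The state is a dict: "time_s": time; "qpos": joint angles; "joint_vel": joint speeds; "tau": joint torques, N m; "ee_pos": TCP position; "eef_rot": TCP orientation; "force": force on the tool from outside, world axes, zero at the start; "moment": the same for the moment, N m; "grip_width": finger opening in m; "grip_force": force on a finger pad.
Only numpy, scipy, OpenCV 4.12 (cv2) and the standard library are available. Lean on these libraries where they do the work, as an engineer would, in place of code of your own. Each camera call takes 0.05 s, during which the arm holds its last target. There are 200 camera calls.

### The job

Get the gel warmer going: take the used-up bottles (clear, red cap) out of it and stand them in the blue return tray, stand every filled gel bottle (white, green cap) upright in a warmer cell of its own, lowering it in rather than dropping it, and put the temperature probe fully into the yellow-rimmed port. Only when all that is done push the red switch lever fully over to on, and let go of everything. Leave the blue-capped disinfectant bottle and the other things on the table where they are.

Things in the scene. Friction and masses are not known exactly. Their poses are not given: they have to be found in the camera images.
- warmer: grey gel-bottle warmer, fixed: an open divided crate 170 mm (x) by 248 mm (y), 60 mm high, with 2 x 3 square cells 64 mm wide at 78 mm pitch, walls 14 mm, cell floors 8 mm above the table, cell centres at x = -39 and +39 mm and y = -78, 0 and +78 mm in the warmer's frame; on its +x side is a white control block 80 mm (x) by 200 mm (y), 60 mm high, with the probe port and the switch on top. Origin under the centre of the crate, on the table
- port (a point): centre of the mouth of the probe port, a round upright hole with a yellow rim in the top of the control block: 11 mm wide, 52 mm deep, with a 3 mm chamfer; its z points up out of the hole
- switch (a joint): red toggle lever on the control block: 0 = off (leaning to the warmer's +y side), 1.0 rad = fully on (leaning to the warmer's -y side); it is pushed over by its tip, needs only a few newtons, and stays where it is left
- switch_tip (a point): end of the red toggle lever, about 50 mm from its pivot, moving with it
- gel1: filled gel bottle, white with a green cap, about 0.2 kg with most of its weight in the lower half, standing on the table; 52 mm diameter and 90 mm tall in the body, then a round cap 26 mm in diameter from 90 to 140 mm (overall height 140 mm; grip it by the cap, from above); origin at the centre of its underside, z up its axis; may be absent
- gel2: filled gel bottle, white with a green cap, about 0.2 kg with most of its weight in the lower half, standing on the table; 52 mm diameter and 90 mm tall in the body, then a round cap 26 mm in diameter from 90 to 140 mm (overall height 140 mm; grip it by the cap, from above); origin at the centre of its underside, z up its axis; may be absent
- gel3: filled gel bottle, white with a green cap, about 0.2 kg with most of its weight in the lower half, standing on the table; 52 mm diameter and 90 mm tall in the body, then a round cap 26 mm in diameter from 90 to 140 mm (overall height 140 mm; grip it by the cap, from above); origin at the centre of its underside, z up its axis; may be absent
- gel4: filled gel bottle, white with a green cap, about 0.2 kg with most of its weight in the lower half, standing on the table; 52 mm diameter and 90 mm tall in the body, then a round cap 26 mm in diameter from 90 to 140 mm (overall height 140 mm; grip it by the cap, from above); origin at the centre of its underside, z up its axis; may be absent
- used1: used-up gel bottle, clear with a red cap, about 0.06 kg, standing in a warmer cell at the start; 52 mm diameter and 90 mm tall in the body, then a round cap 26 mm in diameter from 90 to 140 mm (overall height 140 mm; grip it by the cap, from above); origin at the centre of its underside, z up its axis; may be absent
- used2: used-up gel bottle, clear with a red cap, about 0.06 kg, standing in a warmer cell at the start; 52 mm diameter and 90 mm tall in the body, then a round cap 26 mm in diameter from 90 to 140 mm (overall height 140 mm; grip it by the cap, from above); origin at the centre of its underside, z up its axis; may be absent
- used3: used-up gel bottle, clear with a red cap, about 0.06 kg, standing in a warmer cell at the start; 52 mm diameter and 90 mm tall in the body, then a round cap 26 mm in diameter from 90 to 140 mm (overall height 140 mm; grip it by the cap, from above); origin at the centre of its underside, z up its axis; may be absent
- tray: blue open return tray, fixed, 190 mm (x) by 125 mm (y), 30 mm high, walls and floor 5 mm thick; origin under its centre, on the table
- probe: cordless temperature probe standing in its stand: steel pin 8 mm in diameter and 45 mm long with a pointed end, a black collar 28 mm in diameter from 45 to 50 mm, and a round orange handle 18 mm in diameter from 50 to 115 mm; origin at the pin's lower end, z up its axis. Fully in, the collar rests on the rim and the pin's end is 45 mm below it
- stand: black block 55 x 55 x 55 mm, fixed, with an 11 mm hole in the middle of its top in which the probe stands at the start; origin under its centre
- spray: disinfectant bottle, white with a blue cap, same shape as the gel bottles, standing among them: not gel, stays where it is
- case: small blue case, 60 x 45 x 25 mm; not part of the job, stays where it is; origin at its underside
- dish: steel dish, 80 mm wide, 30 mm high; not part of the job, stays where it is; origin at its underside
There are look-alikes about, which are no part of the job. Leave any black or purple look-alike of the gel4 alone.

How it is judged:
By the outcome, as a careful person would: the job done as asked, in the order asked, and still so for the second after the job is handed in, with the robot touching nothing.
Of gel1, gel2, gel3, gel4 only 3 to 4 are there at a start; the rules pass over those that are not, and their reading is None.
Of used1, used2, used3 only 1 to 2 are there at a start; the rules pass over those that are not, and their reading is None.
At some moment in a run one of gel1, gel2, gel3, gel4 may be knocked a few centimetres aside while the robot is not near it.
It also fails if it takes over 208 s, if anything falls off the work surface, if the arm or the gripper's body presses on something with over 40 N, if the wrist force passes 120 N, or if a joint passes its speed limit or range.

## Working session

There is one attempt and no reset: what is moved stays moved. The work goes in short steps, Python scripts to look and compute and a tool call to move; the robot and the scene stay as the last step left them, time stands still between calls to the robot, and variables do not carry over. Pictures are saved under pics/ and viewed, at most 14 in all, crops included, and the job is handed in when it is done.

Besides the shell and the picture viewer there is one more tool, called after "Request:" as a command line: name --pt "numbers of a row" for each row, then --argument value for the rest. play_rows: Moves the arm, as the interface text tells. Its arguments: {"type":"object","properties":{"commands":{"type":"array","items":{"type":"array","items":{"type":"number"}}},"force":{"type":"number"}},"required":["commands"]}

```bash
mkdir -p pics
python3 - <<'E'
from station import ctrl
import cv2
print(ctrl.get_obs())
for n in("top","scene"):
    cv2.imwrite(f"pics/{n}0.png",ctrl.camera(n)); print(ctrl.camera_model(n))
E
```

```text
{'time_s': 0.0, 'qpos': array([ 1.07136376e+00,  3.00451149e-01,  1.52158188e+00, -9.14201628e-06,
        1.32071487e+00, -6.65866060e-02]), 'joint_vel': array([-0.00023754, -0.00014618, -0.0003561 ,  0.00031301,  0.00083221,
       -0.0007487 ]), 'tau': array([-3.03390516e-03, -5.31799901e+01, -3.52734876e+01,  7.07216584e-02,
        2.44917726e-02, -1.08624711e-04]), 'ee_pos': array([0.23057062, 0.49904225, 0.20489694]), 'eef_rot': array([-3.14043938e+00, -6.80315833e-05,  2.70874892e+00]), 'force': array([-0.05048258, -0.32485341,  0.03287199]), 'moment': array([-0.01500262, -0.02685792, -0.02226797]), 'grip_force': 0.0, 'grip_width': 0.0941913650213155}
{'fx': 391.9910751763208, 'fy': 391.9910751763208, 'cx': 278.32214795099986, 'cy': 212.20028886581719, 'rvec': array([ 2.12760854, -2.17388549,  0.12392374]), 'tvec': array([-0.01467248,  0.55793075,  1.28350899])}
{'fx': 411.84685543670895, 'fy': 411.84685543670895, 'cx': 278.1990463697285, 'cy': 207.3975604788042, 'rvec': array([ 1.39172491,  2.22012275, -0.88658351]), 'tvec': array([ 0.24908391, -0.30988056,  1.41099523])}
```

View pics/top0.png

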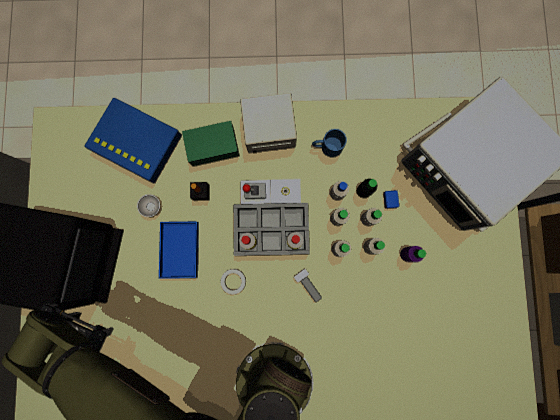

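View pics/scene0.png

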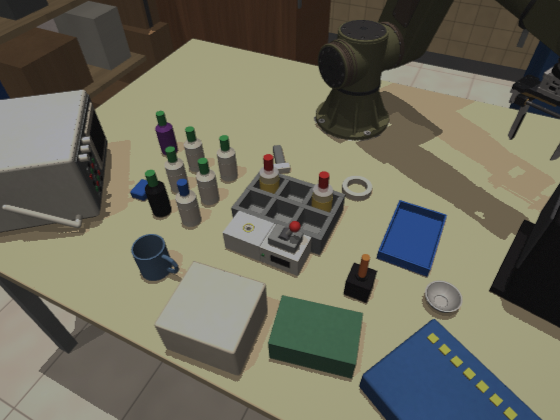

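The top view shows four white bottles with green caps at about (341,216), (373,216), (342,248) and (376,247). A blue-capped spray is at (340,188), and black and purple look-alikes are at (367,187) and (413,254). The used bottles are at (248,240) and (296,240), the port at (285,191), the lever at (247,187), the stand at (200,190) and the tray at (179,250).

```bash
cat > h.py <<'E'
from station import ctrl
import cv2, numpy as np
def RT(n):
    m=ctrl.camera_model(n); return m,cv2.Rodrigues(m['rvec'])[0],np.array(m['tvec'])
def ray(n,uv,z,M=None):
    m,R,t=M or RT(n); d=R.T@np.array([(uv[0]-m['cx'])/m['fx'],(uv[1]-m['cy'])/m['fy'],1]); c=-R.T@t
    return (c+d*(z-c[2])/d[2])
def tri(a,b):  # a,b: (M,uv)
    A=[];y=[]
    for (m,R,t),uv in (a,b):
        d=R.T@np.array([(uv[0]-m['cx'])/m['fx'],(uv[1]-m['cy'])/m['fy'],1]); d/=np.linalg.norm(d); c=-R.T@t
        P=np.eye(3)-np.outer(d,d); A.append(P); y.append(P@c)
    return np.linalg.lstsq(np.vstack(A),np.hstack(y),rcond=None)[0]
HSV={'green':((45,110,40),(85,255,255)),'blue':((95,120,40),(125,255,255)),'red':((0,150,60),(6,255,255)),'red2':((174,150,60),(180,255,255)),'orange':((7,170,60),(16,255,255)),'yellow':((18,120,60),(33,255,255))}
def mask(im,c):
    h=cv2.cvtColor(im,cv2.COLOR_BGR2HSV); m=cv2.inRange(h,*map(np.array,HSV[c]))
    if c=='red': m|=cv2.inRange(h,*map(np.array,HSV['red2']))
    return m
def blobs(im,c,amin=12,amax=6000):
    n,l,s,ct=cv2.connectedComponentsWithStats(mask(im,c))
    return [(ct[i],s[i]) for i in range(1,n) if amin<=s[i][4]<=amax]
E
python3 - <<'E'
from h import *
np.set_printoptions(precision=4,suppress=True)
T=RT('top')
im=cv2.imread('pics/top0.png')
for c,z in(('green',.14),('blue',.14),('red',.14),('orange',.115),('yellow',.06)):
    for ct,s in blobs(im,c,8): print(c,ct.round(1),s[:],ray('top',ct,z,T)[:2])
b=[x for x in blobs(im,'blue',800) if 150<x[0][0]<210][0]
m=(cv2.connectedComponents(mask(im,'blue'))[1]);l=m[int(b[0][1]),int(b[0][0])]
print('tray',cv2.minAreaRect(np.argwhere(m==l)[:,::-1].astype(np.float32)), ray('top',b[0],.02,T))
c=im[170:270,150:420]; cv2.imwrite('pics/crop1.png',cv2.resize(c,None,fx=2.95,fy=2.95,interpolation=cv2.INTER_CUBIC))
E
```

```text
green [209.4 141. ] [ 183  121   54   41 1533] [0.7769 0.1864]
green [372.3 182.6] [368 179   9   8  51] [ 0.6306 -0.3224]
green [343.2 213.5] [339 210   9   8  54] [ 0.5355 -0.2279]
green [377.1 213.6] [373 210   9   8  56] [ 0.5329 -0.3323]
green [380.  244.8] [376 241   9   8  54] [ 0.437  -0.3359]
green [344.6 247.5] [341 244   8   8  53] [ 0.4312 -0.2277]
green [421.5 253.2] [418 249   8   9  57] [ 0.4088 -0.4602]
blue [131.6 137.5] [  85   98   93   82 3974] [0.7944 0.4349]
blue [331.4 142.7] [313 130  32  21 216] [ 0.7616 -0.1999]
blue [318.3 145.4] [315 145   7   2  11] [ 0.7541 -0.1583]
blue [342.5 185.5] [339 182   8   8  52] [ 0.6235 -0.2293]
blue [391.5 198.9] [385 191  14  17 214] [ 0.5778 -0.379 ]
blue [178.2 249.5] [ 159  221   38   57 1984] [0.4356 0.2817]
red [246.1 187.6] [243 184   7   8  46] [0.6237 0.0713]
red [295.3 238.9] [292 235   8   9  54] [ 0.4606 -0.078 ]
red [245.4 239.4] [242 236   8   8  54] [0.4623 0.0751]
orange [192.7 184.8] [191 183   6   6  15] [0.6417 0.2444]
yellow [ 96.9 140. ] [ 95 138   5   5  20] [0.8156 0.5846]
yellow [103.9 143.8] [102 142
[... 1310 characters left out ...]
[540 328   4   6   9] [ 0.1608 -0.8476]
yellow [ 35.9 336.6] [ 34 334   4   6   8] [0.1708 0.7562]
yellow [ 53.7 337.8] [ 52 335   4   6  12] [0.166  0.6988]
yellow [ 27.9 341.7] [ 25 337   7   9  12] [0.1557 0.7809]
yellow [ 20.5 345. ] [ 17 340   9   9  25] [0.1457 0.8041]
yellow [ 14.2 351.5] [ 13 349   3   6   8] [0.1261 0.823 ]
yellow [ 16.3 357. ] [ 12 353   9   9  25] [0.1092 0.8152]
yellow [555.9 363. ] [553 356   7  14  36] [ 0.0609 -0.883 ]
yellow [549.7 374.6] [544 359  14  31 112] [ 0.0265 -0.86  ]
yellow [ 22.3 375.2] [ 19 373   7   6  14] [0.0533 0.7927]
yellow [552.2 402.3] [546 388  14  27 119] [-0.0551 -0.8588]
tray ((177.5, 249.0), (56.0, 37.0), 90.0) [0.44   0.3138 0.02  ]
```

View pics/crop1.png

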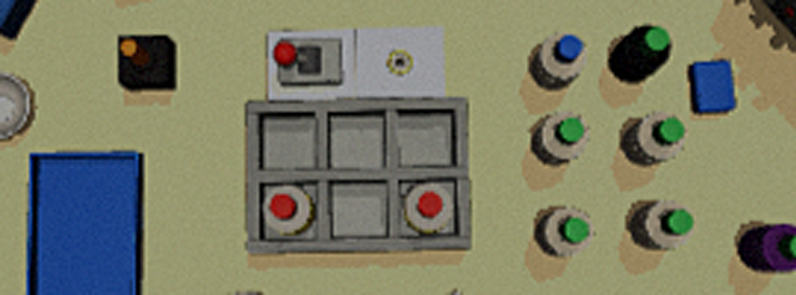

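The enlarged crop confirms four gels: white bodies with green caps at (343,213), (377,213), (380,245) and (345,247). The black bottle (372,183), purple bottle (421,253) and blue-capped spray (342,185) are left alone. Next is the warmer and tray geometry; the first move turns the tool square to the world.

Run:
```python
from h import *
np.set_printoptions(precision=4,suppress=True)
T=RT('top'); s=lambda u,v:(u/2.95+150,v/2.95+170)
print('crate',[ray('top',s(*p),.06,T)[:2] for p in((248,100),(468,98),(248,250),(470,248))])
print('block',[ray('top',s(*p),.06,T)[:2] for p in((268,32),(444,28))])
print('port',ray('top',s(400,63),.06,T)[:2],'stand',[ray('top',s(*p),.055,T)[:2] for p in((118,36),(175,36),(118,90),(175,90))])
S=RT('scene'); im=cv2.imread('pics/scene0.png'); t=cv2.imread('pics/top0.png')
for ct,s_ in blobs(im,'red',8)+blobs(im,'orange',20): print(ct.round(1),s_)
for ct,s_ in blobs(im,'green',20,400): print('g',ct.round(1),ray('scene',ct,.115,S)[:2])
b=[x for x in blobs(im,'red',8)]
for u in b:
  print('lever tip',tri((T,(246.1,187.6)),(S,u[0])))
print('tray corners',[ray('top',p,.03,T)[:2] for p in((159,221),(197,221),(159,278),(197,278))])
```

```text
crate [array([0.5853, 0.1191]), array([ 0.582 , -0.1278]), array([0.4178, 0.1202]), array([ 0.4148, -0.1249])]
block [array([0.6626, 0.096 ]), array([ 0.6625, -0.1031])]
port [ 0.6236 -0.0525] stand [array([0.663 , 0.2673]), array([0.6615, 0.2024]), array([0.6008, 0.2668]), array([0.5994, 0.2023])]
[267.7 161.6] [264 154   9  16 122]
[323.2 179.2] [319 172  10  16 132]
[294.5 225.7] [289 221  11  10  88]
[362.9 267.7] [359 259  10  18 115]
g [160.6 117.8] [ 0.4038 -0.4676]
g [190.  133.4] [ 0.4304 -0.3436]
g [223.9 142.5] [ 0.4251 -0.234 ]
g [170.7 153.6] [ 0.5275 -0.3397]
g [202.9 165.4] [ 0.5309 -0.234 ]
g [150.9 177.9] [ 0.6279 -0.3278]
lever tip [0.6082 0.034  0.2873]
lever tip [0.593  0.0889 0.2488]
lever tip [0.6261 0.0729 0.1272]
tray corners [array([0.5372, 0.3773]), array([0.5343, 0.2485]), array([0.3469, 0.374 ]), array([0.3443, 0.2475])]
```

Request:
play_rows --pt "0 0 -0.0075 0 0 6.52 -0.1" --pt "0 0 -0.0075 0 0 6.52 -0.1" --pt "0 0 -0.0075 0 0 6.52 -0.1" --pt "0 0 -0.0075 0 0 6.52 -0.1" --pt "0 0 -0.0075 0 0 6.52 -0.1" --pt "0 0 -0.0075 0 0 6.52 -0.1" --pt "0 0 -0.0075 0 0 6.52 -0.1" --pt "0 0 -0.0075 0 0 6.52 -0.1" --pt "0 0 -0.0075 0 0 6.52 -0.1" --pt "0 0 -0.0075 0 0 6.52 -0.1" --pt "0 0 0 0 0 0 -0.1" --pt "0 0 0 0 0 0 -0.1" --pt "0 0 0 0 0 0 -0.1" --force 20

```text
time_s: 1.18
ee_pos: [0.2306, 0.4991, 0.2797]
eef_rot: [-3.141, 0.001, 1.575]
force: [0.7, -0.2, 0.8]
grip_width: 0.0516
grip_force: 0.0
```

Request:
play_rows --pt "-0.0303 0.0165 0 0 0 0 -0.1" --pt "-0.0303 0.0165 0 0 0 0 -0.1" --pt "-0.0303 0.0165 0 0 0 0 -0.1" --pt "-0.0303 0.0165 0 0 0 0 -0.1" --pt "-0.0303 0.0165 0 0 0 0 -0.1" --pt "-0.0303 0.0165 0 0 0 0 -0.1" --pt "-0.0303 0.0165 0 0 0 0 -0.1" --pt "-0.0303 0.0165 0 0 0 0 -0.1" --pt "-0.0303 0.0165 0 0 0 0 -0.1" --pt "-0.0303 0.0165 0 0 0 0 -0.1" --pt "-0.0303 0.0165 0 0 0 0 -0.1" --pt "-0.0303 0.0165 0 0 0 0 -0.1" --pt "-0.0303 0.0165 0 0 0 0 -0.1" --pt "-0.0303 0.0165 0 0 0 0 -0.1" --pt "0 0 0.03 0 0 0 -0.1" --pt "0 0 0.03 0 0 0 -0.1" --pt "0 0 0.03 0 0 0 -0.1" --pt "0 0 0 0 0 0 -0.1" --pt "0 0 0 0 0 0 -0.1"

```text
time_s: 2.77
ee_pos: [0.4612, 0.0751, 0.1901]
eef_rot: [-3.139, 0.0, 1.573]
force: [-0.1, -0.4, 1.5]
grip_width: 0.0514
grip_force: 0.0
```

Run:
```python
from h import *
np.set_printoptions(precision=4,suppress=True)
o=ctrl.get_obs();print(o['ee_pos'],o['eef_rot'])
W=RT('wrist'); im=ctrl.camera('wrist'); cv2.imwrite('pics/w1.png',im); print(W[0])
for ct,s in blobs(im,'red',80): print('red',ct,s,ray('wrist',ct,.148,W)[:2])
for ct,s in blobs(im,'yellow',30): print('yel',ct,s,ray('wrist',ct,.06,W)[:2])
```

```text
[0.4612 0.0751 0.1901] [-3.139   0.0002  1.5727]
{'fx': 293.3476846188688, 'fy': 293.3476846188688, 'cx': 278.9653210410554, 'cy': 209.76048503885156, 'rvec': array([-2.8852, -0.0011,  0.0028]), 'tvec': array([-0.4612,  0.049 ,  0.3957])}
red [278.9932 224.263 ] [265 205  29  38 882] [0.4614 0.0781]
red [468.8965 225.1692] [452 212  34  27 715] [0.6115 0.0775]
red [277.5748 363.4489] [266 349  23  28 548] [ 0.4602 -0.0538]
yel [519.962    7.0292] [509   0  24  17 342] [0.6833 0.2603]
yel [279.4019 183.1266] [258 176  44  20 316] [0.4617 0.0962]
yel [172.8498 325.9983] [165 296  22  60 606] [ 0.3321 -0.0796]
yel [385.0744 325.7603] [372 296  22  60 605] [ 0.5903 -0.0788]
yel [278.     306.0219] [260 304  37   5 183] [ 0.4602 -0.0519]
yel [347.8646 380.5472] [ 159  370  337   17 3642] [ 0.55   -0.1601]
```

View pics/w1.png

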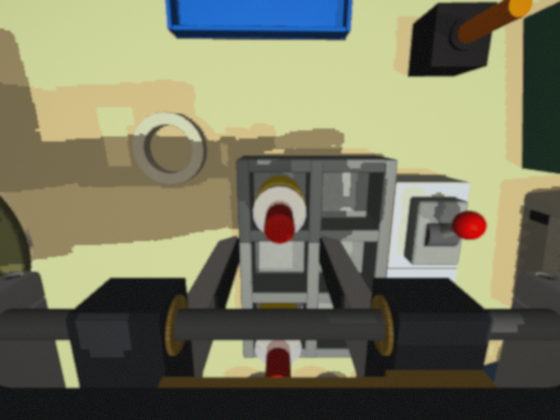

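The wrist view shows the used bottle's red cap between the fingers around (279,228), the lever tip at (469,225) and the second red cap at (277,365). The arm is aligned, so I grasp it.

Request:
play_rows --pt "0 0 0.026 0 0 0 -0.1" --pt "0 0 0.026 0 0 0 -0.1" --pt "0 0 0.025 0 0 0 -0.1" --pt "0 0 0 0 0 0 -0.1" --pt "0 0 0 0 0 0 1" --pt "0 0 0 0 0 0 1" --pt "0 0 0 0 0 0 1" --pt "0 0 0 0 0 0 1" --pt "0 0 0 0 0 0 1" --pt "0 0 -0.015 0 0 0 1" --pt "0 0 -0.025 0 0 0 1" --pt "0 0 -0.025 0 0 0 1" --pt "0 0 -0.025 0 0 0 1" --pt "0 0 -0.01 0 0 0 1" --pt "0 0 0 0 0 0 1" --force 20

```text
time_s: 4.07
ee_pos: [0.4625, 0.0751, 0.2156]
eef_rot: [3.137, -0.0, 1.571]
force: [0.1, 0.5, -1.1]
grip_width: 0.0253
grip_force: 20.0
```

Request:
play_rows --pt "0.0237 0.0024 0 0 0 0 1" --pt "0.0237 0.0024 0 0 0 0 1" --pt "0.0237 0.0024 0 0 0 0 1" --pt "0.0237 0.0024 0 0 0 0 1" --pt "0.0237 0.0024 0 0 0 0 1" --pt "0.0237 0.0024 0 0 0 0 1" --pt "0.0237 0.0024 0 0 0 0 1" --pt "0.0237 0.0024 0 0 0 0 1" --pt "0.0237 0.0024 0 0 0 0 1" --pt "0.0237 0.0024 0 0 0 0 1" --pt "0 0 0 0 0 0 1" --pt "0 0 0.022 0 0 0 1" --pt "0 0 0.022 0 0 0 1" --pt "0 0 0.022 0 0 0 1" --pt "0 0 0.015 0 0 0 1" --pt "0 0 0.01 0 0 0 1" --pt "0 0 0.005 0 0 0 1" --pt "0 0 0 0 0 0 1"

```text
time_s: 5.57
ee_pos: [0.4853, 0.3116, 0.1162]
eef_rot: [-3.14, 0.001, 1.571]
force: [0.3, -0.9, -0.1]
grip_width: 0.0258
grip_force: 20.0
```

Request:
play_rows --pt "0 0 0.003 0 0 0 1" --pt "0 0 0.002 0 0 0 1" --pt "0 0 0.001 0 0 0 1" --pt "0 0 0 0 0 0 1"

```text
time_s: 5.9
ee_pos: [0.4859, 0.3122, 0.1119]
eef_rot: [3.141, -0.0, 1.571]
force: [0.7, 1.2, -0.6]
grip_width: 0.0257
grip_force: 20.0
```

Request:
play_rows --pt "0 0 0 0 0 0 -0.1" --pt "0 0 0 0 0 0 -0.1" --pt "0 0 -0.02 0 0 0 -0.1" --pt "0 0 -0.03 0 0 0 -0.1" --pt "0 0 -0.03 0 0 0 -0.1" --pt "-0.03 -0.0019 0 0 0 0 -0.1" --pt "-0.03 -0.0019 0 0 0 0 -0.1" --pt "-0.03 -0.0019 0 0 0 0 -0.1" --pt "-0.03 -0.0019 0 0 0 0 -0.1" --pt "-0.03 -0.0019 0 0 0 0 -0.1" --pt "-0.03 -0.0019 0 0 0 0 -0.1" --pt "-0.03 -0.0019 0 0 0 0 -0.1" --pt "-0.03 -0.0019 0 0 0 0 -0.1" --pt "-0.03 -0.0019 0 0 0 0 -0.1" --pt "-0.03 -0.0019 0 0 0 0 -0.1" --pt "-0.03 -0.0019 0 0 0 0 -0.1" --pt "-0.03 -0.0019 0 0 0 0 -0.1" --pt "-0.03 -0.0019 0 0 0 0 -0.1" --pt "0 0 0 0 0 0 -0.1" --pt "0 0 0 0 0 0 -0.1"

```text
time_s: 7.57
ee_pos: [0.4609, -0.0788, 0.1916]
eef_rot: [3.141, -0.0, 1.568]
force: [-0.1, 1.0, 0.5]
grip_width: 0.0514
grip_force: 0.0
```

Run:
```python
from h import *
np.set_printoptions(precision=4,suppress=True)
T=RT('top'); im=ctrl.camera('top'); cv2.imwrite('pics/top2.png',im)
for c in('red','green'):
  for ct,s in blobs(im,c,12,300): print(c,ct.round(1),ray('top',ct,.14,T)[:2])
```

```text
red [246.1 187.8] [0.6232 0.0712]
red [168.3 233.3] [0.4862 0.3128]
green [372.1 182.7] [ 0.6302 -0.3218]
green [343.2 213.5] [ 0.5355 -0.2279]
green [377.1 213.6] [ 0.533  -0.3321]
green [380.1 244.7] [ 0.4371 -0.3362]
green [344.5 247.5] [ 0.4311 -0.2275]
green [421.4 253.3] [ 0.4086 -0.4599]
```

Request:
play_rows --pt "0 0 0.026 0 0 0 -0.1" --pt "0 0 0.026 0 0 0 -0.1" --pt "0 0 0.026 0 0 0 -0.1" --pt "0 0 0 0 0 0 -0.1" --pt "0 0 0 0 0 0 1" --pt "0 0 0 0 0 0 1" --pt "0 0 0 0 0 0 1" --pt "0 0 0 0 0 0 1" --pt "0 0 0 0 0 0 1" --pt "0 0 -0.015 0 0 0 1" --pt "0 0 -0.025 0 0 0 1" --pt "0 0 -0.025 0 0 0 1" --pt "0 0 -0.025 0 0 0 1" --pt "0 0 -0.01 0 0 0 1" --pt "0 0 0 0 0 0 1"

```text
time_s: 8.87
ee_pos: [0.4618, -0.0781, 0.2156]
eef_rot: [3.138, 0.001, 1.571]
force: [0.2, -0.3, -1.5]
grip_width: 0.0259
grip_force: 20.0
```

Request:
play_rows --pt "0.03 -0.005 0 0 0 0 1" --pt "0.03 -0.005 0 0 0 0 1" --pt "0.03 -0.005 0 0 0 0 1" --pt "0.03 -0.005 0 0 0 0 1" --pt "0.03 -0.005 0 0 0 0 1" --pt "0.03 -0.005 0 0 0 0 1" --pt "0.03 -0.005 0 0 0 0 1" --pt "0.03 -0.005 0 0 0 0 1" --pt "0.03 -0.005 0 0 0 0 1" --pt "0.03 -0.005 0 0 0 0 1" --pt "0.03 -0.005 0 0 0 0 1" --pt "0.03 -0.005 0 0 0 0 1" --pt "0.03 -0.005 0 0 0 0 1" --pt "0 0 0 0 0 0 1" --pt "0 0 0.022 0 0 0 1" --pt "0 0 0.022 0 0 0 1" --pt "0 0 0.022 0 0 0 1" --pt "0 0 0.015 0 0 0 1" --pt "0 0 0.012 0 0 0 1" --pt "0 0 0 0 0 0 1"

```text
time_s: 10.53
ee_pos: [0.3946, 0.3107, 0.1168]
eef_rot: [-3.137, 0.003, 1.571]
force: [0.4, -0.4, -0.7]
grip_width: 0.0255
grip_force: 20.0
```

Request:
play_rows --pt "0 0 0.003 0 0 0 1" --pt "0 0 0.002 0 0 0 1" --pt "0 0 0.001 0 0 0 1" --pt "0 0 0 0 0 0 1" --pt "0 0 0 0 0 0 -0.1" --pt "0 0 0 0 0 0 -0.1" --pt "0 0 -0.02 0 0 0 -0.1" --pt "0 0 -0.04 0 0 0 -0.1" --pt "0 0 -0.04 0 0 0 -0.1" --pt "-0.0076 0.0236 0 0 0 0 -0.1" --pt "-0.0076 0.0236 0 0 0 0 -0.1" --pt "-0.0076 0.0236 0 0 0 0 -0.1" --pt "-0.0076 0.0236 0 0 0 0 -0.1" --pt "-0.0076 0.0236 0 0 0 0 -0.1" --pt "-0.0076 0.0236 0 0 0 0 -0.1" --pt "-0.0076 0.0236 0 0 0 0 -0.1" --pt "-0.0076 0.0236 0 0 0 0 -0.1" --pt "-0.0076 0.0236 0 0 0 0 -0.1" --pt "-0.0076 0.0236 0 0 0 0 -0.1"

```text
time_s: 12.12
ee_pos: [0.6331, 0.2356, 0.2147]
eef_rot: [3.141, -0.0, 1.571]
force: [-0.8, 0.2, 0.5]
grip_width: 0.0519
grip_force: 0.0
```

Request:
play_rows --pt "0 0 0 0 0 0 -0.1" --pt "0 0 0 0 0 0 -0.1"

```text
time_s: 12.28
ee_pos: [0.6324, 0.2356, 0.2138]
eef_rot: [-3.141, 0.0, 1.57]
force: [-0.2, 0.4, -0.3]
grip_width: 0.0515
grip_force: 0.0
```

Run:
```python
from h import *
np.set_printoptions(precision=4,suppress=True)
W=RT('wrist'); im=ctrl.camera('wrist'); cv2.imwrite('pics/w2.png',im); print('cam',-W[1].T@W[2])
S=RT('scene'); sc=ctrl.camera('scene'); cv2.imwrite('pics/s2.png',sc)
for ct,s in blobs(im,'orange',80): print('or',ct,s,ray('wrist',ct,.125,W)[:2])
for ct,s in blobs(sc,'red',20): print('s red',ct)
for ct,s in blobs(sc,'orange',20): print('s or',ct,s)
T=RT('top'); im=ctrl.camera('top')
for ct,s in blobs(im,'red',12): print(ct.round(1),ray('top',ct,.14,T)[:2])
```

```text
cam [0.633  0.3085 0.3932]
or [282.7489 202.6747] [274 188  19  29 458] [0.6363 0.2451]
s red [426.8143 191.6286]
s red [418.1687 217.1867]
s red [294.5287 225.7126]
s or [363.4052 265.4902] [359 254  10  23 153]
[246.1 187.8] [0.6232 0.0712]
```

View pics/w2.png

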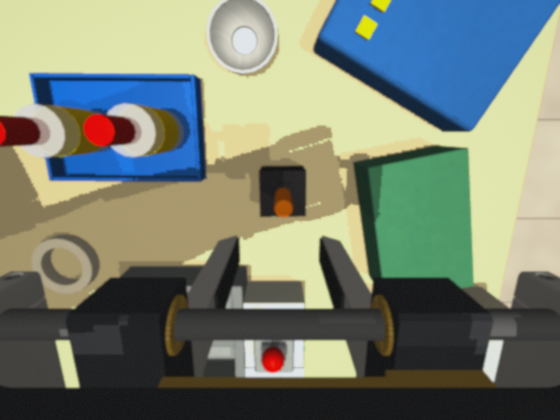

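The wrist view shows the probe's orange handle top at about (284,208), over a stand with its top at (283,180). Both used bottles are standing in the tray on the left.

Run:
```python
from h import *
np.set_printoptions(precision=4,suppress=True)
W=RT('wrist');S=RT('scene');im=cv2.imread('pics/w2.png');T=RT('top')
p=ray('wrist',(284,208),.125,W);print(p)
m=W[0]
for q in([p[0],p[1],.125],[p[0],p[1],.06]):
  for M in (W,S,T): print(np.array(q),cv2.projectPoints(np.array([q]),M[0]['rvec'],M[2],np.array([[M[0]['fx'],0,M[0]['cx']],[0,M[0]['fy'],M[0]['cy']],[0,0,1.]]),None)[0].ravel())
print([ray('wrist',x,.055,W)[:2] for x in((261,167),(304,167))])
a=cv2.resize(im[150:230,240:330],None,fx=5,fy=5,interpolation=2)
b=cv2.resize(cv2.imread('pics/s2.png')[235:305,330:400],None,fx=400/70,fy=400/70,interpolation=2)
cv2.imwrite('pics/c3.png',np.hstack([a[:400,:400],b]))
```

```text
[0.6365 0.2407 0.125 ]
[0.6365 0.2407 0.125 ] [284. 208.]
[0.6365 0.2407 0.125 ] [365.3258 256.1572]
[0.6365 0.2407 0.125 ] [193.094  185.7713]
[0.6365 0.2407 0.06  ] [283.0284 194.1485]
[0.6365 0.2407 0.06  ] [361.2549 273.7084]
[0.6365 0.2407 0.06  ] [197.5452 189.53  ]
[array([0.6111, 0.2716]), array([0.6606, 0.2715])]
```

View pics/c3.png

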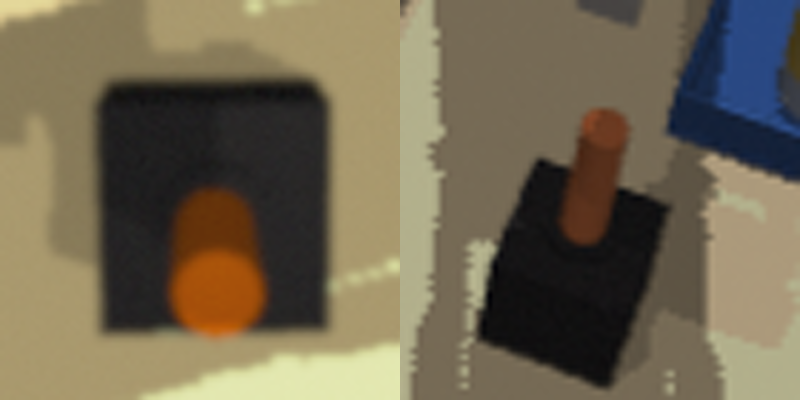

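Request:
play_rows --pt "0.005 0.004 0 0 0 0 -0.1" --pt "0 0 0.03 0 0 0 -0.1" --pt "0 0 0.03 0 0 0 -0.1" --pt "0 0 0.03 0 0 0 -0.1" --pt "0 0 0.03 0 0 0 -0.1" --pt "0 0 0.015 0 0 0 -0.1" --pt "0 0 0 0 0 0 -0.1" --pt "0 0 0 0 0 0 1" --pt "0 0 0 0 0 0 1" --pt "0 0 0 0 0 0 1" --pt "0 0 0 0 0 0 1" --pt "0 0 0 0 0 0 1" --pt "0 0 0 0 0 0 1" --force 30

```text
time_s: 13.52
ee_pos: [0.6363, 0.2412, 0.0802]
eef_rot: [3.141, -0.0, 1.571]
force: [-1.4, 1.0, 2.8]
grip_width: 0.0178
grip_force: 30.0
```

Request:
play_rows --pt "0 0 -0.015 0 0 0 1" --pt "0 0 -0.025 0 0 0 1" --pt "0 0 -0.025 0 0 0 1" --pt "0 0 -0.025 0 0 0 1" --pt "0 0 -0.025 0 0 0 1" --pt "0 0 -0.025 0 0 0 1" --pt "0 0 -0.02 0 0 0 1" --pt "0 0 0 0 0 0 1" --pt "0 0 0 0 0 0 1"

```text
time_s: 14.27
ee_pos: [0.6362, 0.2411, 0.24]
eef_rot: [3.14, -0.0, 1.571]
force: [0.2, -0.4, -0.9]
grip_width: 0.0178
grip_force: 30.0
```

Run:
```python
from h import *
im=ctrl.camera('scene'); cv2.imwrite('pics/s3.png',im)
w=ctrl.camera('wrist')
cv2.imwrite('pics/c4.png',np.hstack([cv2.resize(im[160:300,200:400],(520,364)),cv2.resize(w[150:420,180:380],(270,364))]))
```

```text
(no output)
```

View pics/c4.png

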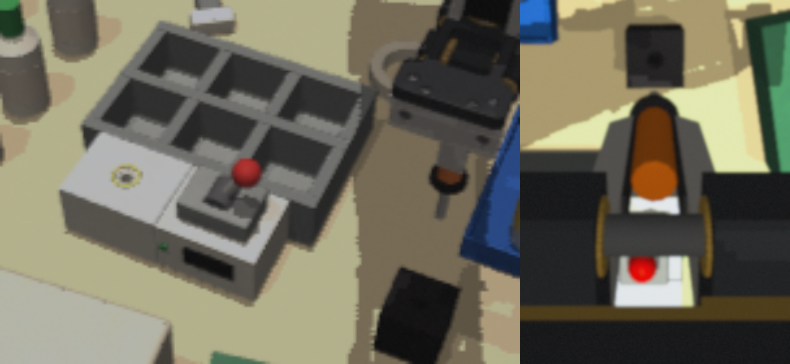

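The probe is held upright, and the port ring is in the scene image at about (249,228). Next I measure the port and the pin tip relative to the TCP.

Run:
```python
from h import *
np.set_printoptions(precision=4,suppress=True)
S=RT('scene');T=RT('top');im=cv2.imread('pics/s3.png');t=ctrl.camera('top')
def ring(im,u,v,r):
    k=mask(im,'yellow'); z=np.zeros_like(k); z[v-r:v+r,u-r:u+r]=k[v-r:v+r,u-r:u+r]
    p=np.argwhere(z)[:,::-1]; print(len(p)); return (p.min(0)+p.max(0))/2, p.mean(0)
a=ring(im,249,228,9); b=ring(cv2.imread('pics/top0.png'),285,191,7)
print(a,b); print([ray('scene',x,.06,S)[:2] for x in a],[ray('top',x,.06,T)[:2] for x in b], tri((T,b[0]),(S,a[0])))
# pin tip expected: TCP z .24 -> tip .24-.07
for q in ([.6362,.2411,.17],[.6362,.2411,.215]):
  M=S;print(cv2.projectPoints(np.array([q]),M[0]['rvec'],M[2],np.array([[M[0]['fx'],0,M[0]['cx']],[0,M[0]['fy'],M[0]['cy']],[0,0,1.]]),None)[0].ravel())
cv2.imwrite('pics/c5.png',np.hstack([cv2.resize(im[210:245,360:400],(400,350),interpolation=2),cv2.resize(im[210:245,230:270],(400,350),interpolation=2)]))
```

```text
5
19
(array([250. , 227.5]), array([249.6, 228.6])) (array([285. , 190.5]), array([284.8421, 190.4737]))
[array([ 0.6252, -0.0452]), array([ 0.6286, -0.0444])] [array([ 0.6265, -0.0506]), array([ 0.6266, -0.0501])] [ 0.6254 -0.0482  0.0589]
[368.65   242.7821]
[372.0093 228.3381]
```

View pics/c5.png

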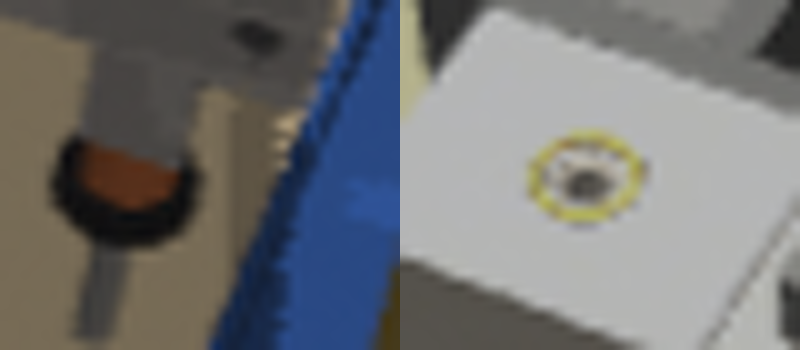

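Request:
play_rows --pt "-0.0291 -0.001 0 0 0 0 1" --pt "-0.0291 -0.001 0 0 0 0 1" --pt "-0.0291 -0.001 0 0 0 0 1" --pt "-0.0291 -0.001 0 0 0 0 1" --pt "-0.0291 -0.001 0 0 0 0 1" --pt "-0.0291 -0.001 0 0 0 0 1" --pt "-0.0291 -0.001 0 0 0 0 1" --pt "-0.0291 -0.001 0 0 0 0 1" --pt "-0.0291 -0.001 0 0 0 0 1" --pt "-0.0291 -0.001 0 0 0 0 1" --pt "0 0 0 0 0 0 1" --pt "0 0 0.025 0 0 0 1" --pt "0 0 0.025 0 0 0 1" --pt "0 0 0.025 0 0 0 1" --pt "0 0 0.02 0 0 0 1" --pt "0 0 0 0 0 0 1" --pt "0 0 0 0 0 0 1"

```text
time_s: 15.83
ee_pos: [0.6255, -0.0495, 0.1435]
eef_rot: [-3.139, -0.0, 1.571]
force: [-1.1, 0.0, 0.3]
grip_width: 0.0173
grip_force: 30.0
```

Run:
```python
from h import *
np.set_printoptions(precision=4,suppress=True)
print(ctrl.get_obs()['ee_pos'])
im=ctrl.camera('scene'); cv2.imwrite('pics/s4.png',im); w=ctrl.camera('wrist')
cv2.imwrite('pics/c6.png',np.hstack([cv2.resize(im[200:250,220:280],(480,400),interpolation=2),cv2.resize(w[180:340,210:350],(310,400),interpolation=2)]))
```

```text
[ 0.6255 -0.0495  0.1435]
```

View pics/c6.png

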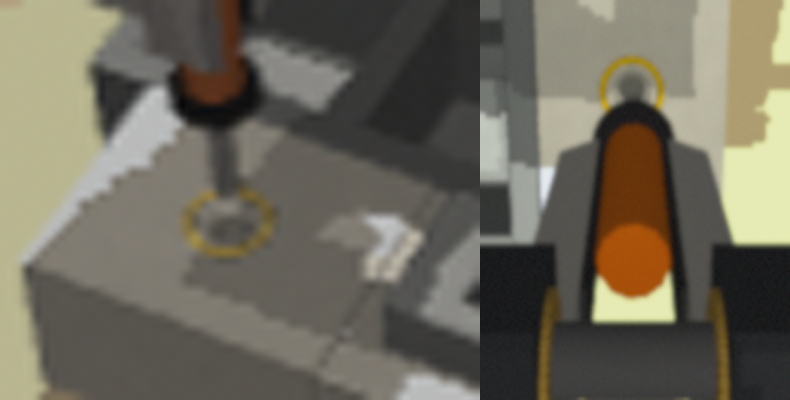

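Run:
```python
from h import *
print(ray('wrist',(278.6,216),.06), ray('scene',(248.4,227.7),.06))
M=RT('scene')
for z in(.0735,.06):print(cv2.projectPoints(np.array([[.6255,-.0495,z]]),M[0]['rvec'],M[2],np.array([[M[0]['fx'],0,M[0]['cx']],[0,M[0]['fy'],M[0]['cy']],[0,0,1.]]),None)[0].ravel())
```

```text
[ 0.62665935 -0.05234735  0.06      ] [ 0.62739234 -0.04842936  0.06      ]
[248.00129667 223.40392676]
[248.39288252 227.0185586 ]
```

Request:
play_rows --pt "-0.001 0.001 0 0 0 0 1" --pt "0 0 0.008 0 0 0 1" --pt "0 0 0.008 0 0 0 1" --pt "0 0 0.006 0 0 0 1" --pt "0 0 0.006 0 0 0 1" --pt "0 0 0.006 0 0 0 1" --pt "0 0 0 0 0 0 1"

```text
time_s: 16.52
ee_pos: [0.6264, -0.0508, 0.1088]
eef_rot: [-3.139, -0.0, 1.571]
force: [-0.7, 0.2, -0.5]
grip_width: 0.0178
grip_force: 30.0
```

Request:
play_rows --pt "0 0 0.006 0 0 0 1" --pt "0 0 0.006 0 0 0 1" --pt "0 0 0.006 0 0 0 1" --pt "0 0 0.004 0 0 0 1" --pt "0 0 0.001 0 0 0 1" --pt "0 0 0.001 0 0 0 1" --pt "0 0 0 0 0 0 1"

```text
time_s: 17.1
ee_pos: [0.6269, -0.0509, 0.0863]
eef_rot: [-3.141, -0.0, 1.571]
force: [-1.6, 0.6, -1.9]
grip_width: 0.0177
grip_force: 30.0
```

Request:
play_rows --pt "0 0 0.001 0 0 0 1" --pt "0 0 0.001 0 0 0 1" --pt "0 0 0.001 0 0 0 1" --pt "0 0 0 0 0 0 1"

```text
time_s: 17.43
ee_pos: [0.6271, -0.0508, 0.0851]
eef_rot: [3.141, 0.0, 1.571]
force: [-9.5, 2.1, 13.2]
grip_width: 0.0175
grip_force: 30.0
```

Request:
play_rows --pt "0 0 0 0 0 0 -0.1" --pt "0 0 0 0 0 0 -0.1" --pt "0 0 0 0 0 0 -0.1" --pt "0 0 -0.025 0 0 0 -0.1" --pt "0 0 -0.03 0 0 0 -0.1" --pt "0 0 -0.03 0 0 0 -0.1" --pt "0 0 -0.03 0 0 0 -0.1" --pt "-0.0253 -0.0131 0 0 0 0 -0.1" --pt "-0.0253 -0.0131 0 0 0 0 -0.1" --pt "-0.0253 -0.0131 0 0 0 0 -0.1" --pt "-0.0253 -0.0131 0 0 0 0 -0.1" --pt "-0.0253 -0.0131 0 0 0 0 -0.1" --pt "-0.0253 -0.0131 0 0 0 0 -0.1" --pt "-0.0253 -0.0131 0 0 0 0 -0.1" --pt "0 0 0 0 0 0 -0.1" --pt "0 0 0 0 0 0 -0.1" --force 25

```text
time_s: 18.77
ee_pos: [0.535, -0.229, 0.1984]
eef_rot: [3.141, 0.0, 1.569]
force: [0.4, 1.0, -0.2]
grip_width: 0.0516
grip_force: 0.0
```

```bash
cat > look.py <<'E'
from h import *
np.set_printoptions(precision=4,suppress=True)
T=RT('top');S=RT('scene'); im=ctrl.camera('top'); sc=ctrl.camera('scene'); cv2.imwrite('pics/lt.png',im); cv2.imwrite('pics/ls.png',sc)
print(ctrl.get_obs()['ee_pos'])
for c in('green','red','blue'):
  for ct,s in blobs(im,c,12,75): print('T',c,ct.round(0),s[4],ray('top',ct,.14,T)[:2])
for c in('green','red','orange'):
  for ct,s in blobs(sc,c,20,400): print('S',c,ct.round(0),ray('scene',ct,.115,S)[:2])
E
python3 look.py
```

```text
[ 0.5357 -0.2275  0.1984]
T green [373. 181.] 17 [ 0.6368 -0.3257]
T green [380. 245.] 55 [ 0.4372 -0.3358]
T green [421. 253.] 60 [ 0.4085 -0.4594]
T red [246. 188.] 47 [0.6232 0.0712]
T red [168. 233.] 52 [0.4862 0.3128]
T red [168. 262.] 55 [0.3968 0.3128]
T blue [318. 145.] 13 [ 0.7538 -0.1582]
T blue [396. 202.] 47 [ 0.5678 -0.3927]
S green [224. 142.] [ 0.4251 -0.234 ]
S green [171. 154.] [ 0.5274 -0.3399]
S green [203. 165.] [ 0.5311 -0.2338]
S green [151. 178.] [ 0.6282 -0.3272]
S red [426. 192.] [0.3822 0.3127]
S red [418. 217.] [0.4729 0.3132]
S red [294. 226.] [0.6164 0.0691]
S orange [246. 219.] [ 0.6458 -0.0389]
```

Request:
play_rows --pt "0 0 0.03 0 0 0 -0.1" --pt "0 0 0.03 0 0 0 -0.1" --pt "0 0 0.025 0 0 0 -0.1" --pt "0 0 0.009 0 0 0 -0.1" --pt "0 0 0 0 0 0 -0.1" --pt "0 0 0 0 0 0 1" --pt "0 0 0 0 0 0 1" --pt "0 0 0 0 0 0 1" --pt "0 0 0 0 0 0 1" --pt "0 0 0 0 0 0 1" --pt "0 0 0 0 0 0 1" --pt "0 0 -0.015 0 0 0 1" --pt "0 0 -0.025 0 0 0 1" --pt "0 0 -0.025 0 0 0 1" --pt "0 0 -0.025 0 0 0 1" --pt "0 0 -0.015 0 0 0 1" --pt "0 0 0 0 0 0 1" --pt "0 0 0 0 0 0 1" --force 25

```text
time_s: 20.37
ee_pos: [0.5353, -0.228, 0.2093]
eef_rot: [3.141, 0.0, 1.571]
force: [0.6, 0.5, -2.5]
grip_width: 0.0253
grip_force: 25.0
```

Request:
play_rows --pt "0.0243 0.0005 0 0 0 0 1" --pt "0.0243 0.0005 0 0 0 0 1" --pt "0.0243 0.0005 0 0 0 0 1" --pt "0.0243 0.0005 0 0 0 0 1" --pt "0.0243 0.0005 0 0 0 0 1" --pt "0.0243 0.0005 0 0 0 0 1" --pt "0 0 0 0 0 0 1" --pt "0 0 0 0 0 0 1" --pt "0 0 0.015 0 0 0 1" --pt "0 0 0.015 0 0 0 1" --pt "0 0 0.012 0 0 0 1" --pt "0 0 0.012 0 0 0 1" --pt "0 0 0.012 0 0 0 1" --pt "0 0 0.012 0 0 0 1" --pt "0 0 0 0 0 0 1"

```text
time_s: 21.62
ee_pos: [0.5368, -0.083, 0.1282]
eef_rot: [-3.137, -0.001, 1.57]
force: [0.0, -0.6, -3.6]
grip_width: 0.0257
grip_force: 25.0
```

Request:
play_rows --pt "0 0 0.006 0 0 0 1" --pt "0 0 0.005 0 0 0 1" --pt "0 0 0.003 0 0 0 1" --pt "0 0 0.002 0 0 0 1" --pt "0 0 0.001 0 0 0 1" --pt "0 0 0 0 0 0 1"

```text
time_s: 22.12
ee_pos: [0.5383, -0.0822, 0.1144]
eef_rot: [3.142, 0.0, 1.571]
force: [-0.5, 0.6, -1.7]
grip_width: 0.0259
grip_force: 25.0
```

Request:
play_rows --pt "0 0 0.001 0 0 0 1" --pt "0 0 0.001 0 0 0 1" --pt "0 0 0.001 0 0 0 1" --pt "0 0 0 0 0 0 1"

```text
time_s: 22.45
ee_pos: [0.5389, -0.0823, 0.1135]
eef_rot: [3.139, 0.001, 1.571]
force: [-6.2, 1.3, 17.0]
grip_width: 0.0255
grip_force: 25.0
```

Request:
play_rows --pt "0 0 -0.001 0 0 0 -0.1" --pt "0 0 0 0 0 0 -0.1" --pt "0 0 0 0 0 0 -0.1" --pt "0 0 -0.025 0 0 0 -0.1" --pt "0 0 -0.03 0 0 0 -0.1" --pt "0 0 -0.03 0 0 0 -0.1" --pt "-0.0242 -0.018 0 0 0 0 -0.1" --pt "-0.0242 -0.018 0 0 0 0 -0.1" --pt "-0.0242 -0.018 0 0 0 0 -0.1" --pt "-0.0242 -0.018 0 0 0 0 -0.1" --pt "-0.0242 -0.018 0 0 0 0 -0.1" --pt "-0.0242 -0.018 0 0 0 0 -0.1" --pt "0 0 0 0 0 0 -0.1" --pt "0 0 0 0 0 0 -0.1"

```text
time_s: 23.62
ee_pos: [0.4298, -0.2282, 0.1975]
eef_rot: [3.141, 0.0, 1.568]
force: [-0.7, 0.2, 0.6]
grip_width: 0.0516
grip_force: 0.0
```

```bash
python3 look.py
```

```text
[ 0.4307 -0.227   0.1974]
T green [372. 183.] 54 [ 0.6302 -0.3218]
T green [296. 213.] 56 [ 0.5392 -0.0822]
T green [369. 222.] 31 [ 0.5061 -0.3067]
T green [421. 253.] 59 [ 0.4087 -0.4597]
T red [246. 188.] 46 [0.6234 0.0711]
T red [168. 233.] 52 [0.4862 0.3128]
T red [168. 262.] 55 [0.3968 0.3128]
T blue [318. 145.] 12 [ 0.7539 -0.158 ]
T blue [342. 186.] 52 [ 0.6235 -0.2293]
S green [161. 118.] [ 0.4032 -0.4679]
S green [190. 133.] [ 0.4304 -0.3436]
S green [224. 142.] [ 0.4251 -0.234 ]
S green [186. 150.] [ 0.4985 -0.3106]
S green [151. 178.] [ 0.6279 -0.3277]
S green [252. 180.] [ 0.5261 -0.0907]
S red [426. 192.] [0.3819 0.313 ]
S red [418. 217.] [0.4725 0.3136]
S red [294. 226.] [0.6164 0.0691]
S orange [246. 219.] [ 0.6461 -0.0387]
```

One gel was knocked from (.533,-.332) to about (.505,-.305), still standing. I carry on with the gel under the gripper.

Request:
play_rows --pt "0 0 0.03 0 0 0 -0.1" --pt "0 0 0.03 0 0 0 -0.1" --pt "0 0 0.025 0 0 0 -0.1" --pt "0 0 0.008 0 0 0 -0.1" --pt "0 0 0 0 0 0 -0.1" --pt "0 0 0 0 0 0 1" --pt "0 0 0 0 0 0 1" --pt "0 0 0 0 0 0 1" --pt "0 0 0 0 0 0 1" --pt "0 0 0 0 0 0 1" --pt "0 0 0 0 0 0 1" --pt "0 0 -0.015 0 0 0 1" --pt "0 0 -0.025 0 0 0 1" --pt "0 0 -0.025 0 0 0 1" --pt "0 0 -0.025 0 0 0 1" --pt "0 0 -0.02 0 0 0 1" --pt "0 0 0 0 0 0 1" --pt "0 0 0 0 0 0 1"

```text
time_s: 25.22
ee_pos: [0.4304, -0.2275, 0.2145]
eef_rot: [3.141, 0.001, 1.571]
force: [0.4, 0.2, -2.5]
grip_width: 0.0257
grip_force: 25.0
```

Request:
play_rows --pt "0.025 0.0034 0 0 0 0 1" --pt "0.025 0.0034 0 0 0 0 1" --pt "0.025 0.0034 0 0 0 0 1" --pt "0.025 0.0034 0 0 0 0 1" --pt "0.025 0.0034 0 0 0 0 1" --pt "0.025 0.0034 0 0 0 0 1" --pt "0.025 0.0034 0 0 0 0 1" --pt "0.025 0.0034 0 0 0 0 1" --pt "0.0245 0.0034 0 0 0 0 1" --pt "0 0 0 0 0 0 1" --pt "0 0 0 0 0 0 1" --pt "0 0 0.015 0 0 0 1" --pt "0 0 0.015 0 0 0 1" --pt "0 0 0.015 0 0 0 1" --pt "0 0 0.014 0 0 0 1" --pt "0 0 0.012 0 0 0 1" --pt "0 0 0.012 0 0 0 1" --pt "0 0 0.006 0 0 0 1" --pt "0 0 0 0 0 0 1"

```text
time_s: 26.8
ee_pos: [0.4599, -0.0036, 0.1237]
eef_rot: [-3.138, -0.0, 1.57]
force: [0.1, 0.1, -2.1]
grip_width: 0.0257
grip_force: 25.0
```

Request:
play_rows --pt "0 0 0.004 0 0 0 1" --pt "0 0 0.003 0 0 0 1" --pt "0 0 0.002 0 0 0 1" --pt "0 0 0.001 0 0 0 1" --pt "0 0 0 0 0 0 1"

```text
time_s: 27.22
ee_pos: [0.4609, -0.0029, 0.1154]
eef_rot: [3.142, 0.0, 1.571]
force: [-0.4, 0.6, -1.4]
grip_width: 0.0256
grip_force: 25.0
```

Request:
play_rows --pt "0 0 0.001 0 0 0 1" --pt "0 0 0.001 0 0 0 1" --pt "0 0 0.001 0 0 0 1" --pt "0 0 0 0 0 0 1"

```text
time_s: 27.55
ee_pos: [0.4612, -0.0029, 0.1134]
eef_rot: [3.141, 0.0, 1.571]
force: [-3.7, 1.1, 9.9]
grip_width: 0.0258
grip_force: 25.0
```

Request:
play_rows --pt "0 0 -0.001 0 0 0 -0.1" --pt "0 0 0 0 0 0 -0.1" --pt "0 0 0 0 0 0 -0.1" --pt "0 0 -0.025 0 0 0 -0.1" --pt "0 0 -0.03 0 0 0 -0.1" --pt "0 0 -0.03 0 0 0 -0.1" --pt "-0.0274 0.004 0 0 0 0 -0.1" --pt "-0.0274 0.004 0 0 0 0 -0.1" --pt "-0.0274 0.004 0 0 0 0 -0.1" --pt "-0.0274 0.004 0 0 0 0 -0.1" --pt "-0.0274 0.004 0 0 0 0 -0.1" --pt "-0.0274 0.004 0 0 0 0 -0.1" --pt "-0.0274 0.004 0 0 0 0 -0.1" --pt "-0.0274 0.004 0 0 0 0 -0.1" --pt "-0.0274 0.004 0 0 0 0 -0.1" --pt "-0.0274 0.004 0 0 0 0 -0.1" --pt "-0.0274 0.004 0 0 0 0 -0.1" --pt "0 0 0 0 0 0 -0.1" --pt "0 0 0 0 0 0 -0.1"

```text
time_s: 29.13
ee_pos: [0.5046, -0.3052, 0.1977]
eef_rot: [-3.141, -0.001, 1.569]
force: [0.0, 0.4, -0.5]
grip_width: 0.0514
grip_force: 0.0
```

```bash
python3 look.py
python3 - <<'E'
from h import *
o=ctrl.get_obs();W=RT('wrist');im=ctrl.camera('wrist');cv2.imwrite('pics/w5.png',im)
for ct,s in blobs(im,'green',80): print(ct,s,ray('wrist',ct,.14,W)[:2], 'lower end',ray('wrist',(ct[0],s[1]+s[3]-s[2]/2),.14,W)[:2])
E
```

```text
[ 0.5049 -0.3038  0.1982]
T green [372. 181.] 27 [ 0.6352 -0.3201]
T green [296. 213.] 56 [ 0.539  -0.0822]
T green [271. 239.] 54 [ 0.4621 -0.0042]
T green [421. 253.] 59 [ 0.4087 -0.4592]
T red [246. 188.] 46 [0.623  0.0711]
T red [168. 233.] 52 [0.4862 0.3128]
T red [168. 262.] 55 [0.3968 0.3128]
T blue [342. 186.] 52 [ 0.6235 -0.2293]
S green [160. 119.] [ 0.4101 -0.4639]
S green [190. 133.] [ 0.4304 -0.3436]
S green [186. 151.] [ 0.4992 -0.31  ]
S green [294. 170.] [ 0.446  -0.0113]
S green [151. 178.] [ 0.628  -0.3273]
S green [252. 180.] [ 0.5263 -0.0906]
S red [426. 192.] [0.3821 0.3128]
S red [418. 217.] [0.4725 0.3136]
S red [294. 226.] [0.6164 0.0691]
S orange [247. 219.] [ 0.6459 -0.0387]
[277.88831169 220.06103896] [264 202  28  36 770] [ 0.50425653 -0.30206167] lower end [ 0.50424908 -0.30554648]
[415.85926573 238.3041958 ] [ 394  219   45   39 1144] [ 0.62277312 -0.31856668] lower end [ 0.62247513 -0.3160172 ]
[201.53044872 252.49358974] [188 235  31  38 624] [ 0.43773273 -0.33142557] lower end [ 0.43741281 -0.33612954]
```

Request:
play_rows --pt "-0.001 0 0.03 0 0 0 -0.1" --pt "0 0 0.03 0 0 0 -0.1" --pt "0 0 0.025 0 0 0 -0.1" --pt "0 0 0.009 0 0 0 -0.1" --pt "0 0 0 0 0 0 -0.1" --pt "0 0 0 0 0 0 1" --pt "0 0 0 0 0 0 1" --pt "0 0 0 0 0 0 1" --pt "0 0 0 0 0 0 1" --pt "0 0 0 0 0 0 1" --pt "0 0 0 0 0 0 1" --pt "0 0 -0.015 0 0 0 1" --pt "0 0 -0.025 0 0 0 1" --pt "0 0 -0.025 0 0 0 1" --pt "0 0 -0.025 0 0 0 1" --pt "0 0 -0.02 0 0 0 1" --pt "0 0 0 0 0 0 1" --pt "0 0 0 0 0 0 1"

```text
time_s: 30.78
ee_pos: [0.505, -0.3054, 0.2145]
eef_rot: [3.141, 0.001, 1.571]
force: [-0.4, 0.4, -2.2]
grip_width: 0.0257
grip_force: 25.0
```

Request:
play_rows --pt "0.025 -0.0048 0 0 0 0 1" --pt "0.025 -0.0048 0 0 0 0 1" --pt "0.025 -0.0048 0 0 0 0 1" --pt "0.025 -0.0048 0 0 0 0 1" --pt "0.025 -0.0048 0 0 0 0 1" --pt "0.025 -0.0048 0 0 0 0 1" --pt "0.025 -0.0048 0 0 0 0 1" --pt "0.025 -0.0048 0 0 0 0 1" --pt "0.0245 -0.0048 0 0 0 0 1" --pt "0 0 0 0 0 0 1" --pt "0 0 0 0 0 0 1" --pt "0 0 0.02 0 0 0 1" --pt "0 0 0 0 0 0 1" --pt "0 0 0 0 0 0 1"

```text
time_s: 31.95
ee_pos: [0.4611, -0.0814, 0.1933]
eef_rot: [-3.139, -0.001, 1.57]
force: [-1.3, -0.3, -0.6]
grip_width: 0.0255
grip_force: 25.0
```

Down 0.0805 to about 0.113.

Request:
play_rows --pt "0 0 0.015 0 0 0 1" --pt "0 0 0.015 0 0 0 1" --pt "0 0 0.015 0 0 0 1" --pt "0 0 0.012 0 0 0 1" --pt "0 0 0.008 0 0 0 1" --pt "0 0 0.006 0 0 0 1" --pt "0 0 0.004 0 0 0 1" --pt "0 0 0.003 0 0 0 1" --pt "0 0 0 0 0 0 1" --pt "0 0 0 0 0 0 1"

```text
time_s: 32.78
ee_pos: [0.4619, -0.0809, 0.1168]
eef_rot: [3.141, 0.0, 1.571]
force: [0.2, 0.5, -1.7]
grip_width: 0.0254
grip_force: 25.0
```

Request:
play_rows --pt "0 0 0.001 0 0 0 1" --pt "0 0 0.001 0 0 0 1" --pt "0 0 0 0 0 0 1" --pt "0 0 0 0 0 0 1"

```text
time_s: 33.12
ee_pos: [0.4617, -0.0808, 0.1146]
eef_rot: [3.141, 0.0, 1.571]
force: [-0.4, 0.2, -1.7]
grip_width: 0.0256
grip_force: 25.0
```

Request:
play_rows --pt "0 0 0.001 0 0 0 1" --pt "0 0 0.001 0 0 0 1" --pt "0 0 0 0 0 0 1"

```text
time_s: 33.37
ee_pos: [0.462, -0.0809, 0.1133]
eef_rot: [3.141, 0.0, 1.571]
force: [-2.9, -0.0, 11.1]
grip_width: 0.0253
grip_force: 25.0
```

Request:
play_rows --pt "0 0 -0.001 0 0 0 -0.1" --pt "0 0 0 0 0 0 -0.1" --pt "0 0 0 0 0 0 -0.1" --pt "0 0 -0.025 0 0 0 -0.1" --pt "0 0 -0.03 0 0 0 -0.1" --pt "0 0 -0.03 0 0 0 -0.1" --pt "-0.0255 -0.0025 0 0 0 0 -0.1" --pt "-0.0255 -0.0025 0 0 0 0 -0.1" --pt "-0.0255 -0.0025 0 0 0 0 -0.1" --pt "-0.0255 -0.0025 0 0 0 0 -0.1" --pt "-0.0255 -0.0025 0 0 0 0 -0.1" --pt "-0.0255 -0.0025 0 0 0 0 -0.1" --pt "-0.0255 -0.0025 0 0 0 0 -0.1" --pt "-0.0255 -0.0025 0 0 0 0 -0.1" --pt "-0.0255 -0.0025 0 0 0 0 -0.1" --pt "-0.0255 -0.0025 0 0 0 0 -0.1" --pt "0 0 0 0 0 0 -0.1" --pt "0 0 0 0 0 0 -0.1"

```text
time_s: 34.87
ee_pos: [0.4363, -0.3365, 0.1979]
eef_rot: [-3.141, -0.001, 1.569]
force: [0.7, 0.9, -0.5]
grip_width: 0.052
grip_force: 0.0
```

Run:
```python
from h import *
o=ctrl.get_obs();print(o['ee_pos']);W=RT('wrist');im=ctrl.camera('wrist');cv2.imwrite('pics/w6.png',im)
for ct,s in blobs(im,'green',80): print(ct,s,ray('wrist',ct,.14,W)[:2], 'lower end',ray('wrist',(ct[0],s[1]+s[3]-s[2]/2),.14,W)[:2])
```

```text
[ 0.43632922 -0.33646187  0.19789702]
[497.54299584 203.36754508] [ 469  186   57   37 1442] [ 0.61841465 -0.32076201] lower end [ 0.61702157 -0.31323991]
[279.18229167 220.2109375 ] [266 203  28  35 768] [ 0.43683096 -0.33480926] lower end [ 0.43682122 -0.33815699]
[250.52477477 348.0472973 ] [238 339  26  21 444] [ 0.40913333 -0.46190698] lower end [ 0.4091658  -0.46073105]
```

Request:
play_rows --pt "0 0 0.03 0 0 0 -0.1" --pt "0 0 0.03 0 0 0 -0.1" --pt "0 0 0.025 0 0 0 -0.1" --pt "0 0 0.009 0 0 0 -0.1" --pt "0 0 0 0 0 0 -0.1" --pt "0 0 0 0 0 0 1" --pt "0 0 0 0 0 0 1" --pt "0 0 0 0 0 0 1" --pt "0 0 0 0 0 0 1" --pt "0 0 0 0 0 0 1" --pt "0 0 0 0 0 0 1" --pt "0 0 -0.015 0 0 0 1" --pt "0 0 -0.03 0 0 0 1" --pt "0 0 -0.035 0 0 0 1" --pt "0 0 -0.035 0 0 0 1" --pt "0 0 -0.035 0 0 0 1" --pt "0 0 -0.025 0 0 0 1" --pt "0 0 0 0 0 0 1" --pt "0 0 0 0 0 0 1"

```text
time_s: 36.5
ee_pos: [0.4368, -0.3359, 0.2799]
eef_rot: [3.14, 0.001, 1.571]
force: [-0.8, -0.9, -3.8]
grip_width: 0.0257
grip_force: 25.0
```

Request:
play_rows --pt "0.0278 0.0085 0 0 0 0 1" --pt "0.0278 0.0085 0 0 0 0 1" --pt "0.0278 0.0085 0 0 0 0 1" --pt "0.0278 0.0085 0 0 0 0 1" --pt "0.0278 0.0085 0 0 0 0 1" --pt "0.0278 0.0085 0 0 0 0 1" --pt "0.0278 0.0085 0 0 0 0 1" --pt "0.0278 0.0085 0 0 0 0 1" --pt "0.0278 0.0085 0 0 0 0 1" --pt "0.0278 0.0085 0 0 0 0 1" --pt "0.0278 0.0085 0 0 0 0 1" --pt "0.0278 0.0085 0 0 0 0 1" --pt "0 0 0 0 0 0 1" --pt "0 0 0 0 0 0 1"

```text
time_s: 37.67
ee_pos: [0.5383, -0.0011, 0.2773]
eef_rot: [-3.138, -0.0, 1.573]
force: [0.8, -0.3, -2.6]
grip_width: 0.0254
grip_force: 25.0
```

Request:
play_rows --pt "-0.003 0 0 0 0 0 1" --pt "0 0 0.02 0 0 0 1" --pt "0 0 0.02 0 0 0 1" --pt "0 0 0.02 0 0 0 1" --pt "0 0 0.02 0 0 0 1" --pt "0 0 0.02 0 0 0 1" --pt "0 0 0.02 0 0 0 1" --pt "0 0 0.015 0 0 0 1" --pt "0 0 0.01 0 0 0 1" --pt "0 0 0.006 0 0 0 1" --pt "0 0 0.005 0 0 0 1" --pt "0 0 0.003 0 0 0 1" --pt "0 0 0.002 0 0 0 1" --pt "0 0 0 0 0 0 1" --pt "0 0 0 0 0 0 1"

```text
time_s: 38.92
ee_pos: [0.5388, -0.0054, 0.1187]
eef_rot: [3.141, 0.0, 1.571]
force: [-0.3, 0.5, -2.0]
grip_width: 0.0256
grip_force: 25.0
```

Request:
play_rows --pt "0 0 0.001 0 0 0 1" --pt "0 0 0.001 0 0 0 1" --pt "0 0 0 0 0 0 1"

```text
time_s: 39.17
ee_pos: [0.5387, -0.0052, 0.1164]
eef_rot: [3.141, 0.0, 1.571]
force: [0.1, 0.2, -2.9]
grip_width: 0.0255
grip_force: 25.0
```

Request:
play_rows --pt "0 0 0.001 0 0 0 1" --pt "0 0 0.001 0 0 0 1" --pt "0 0 0.001 0 0 0 1" --pt "0 0 0 0 0 0 1"

```text
time_s: 39.5
ee_pos: [0.5386, -0.0052, 0.1132]
eef_rot: [-3.141, -0.0, 1.571]
force: [-0.2, -1.1, -2.1]
grip_width: 0.0257
grip_force: 25.0
```

Request:
play_rows --pt "0 0 0.001 0 0 0 1" --pt "0 0 0 0 0 0 1" --pt "0 0 0 0 0 0 1"

```text
time_s: 39.75
ee_pos: [0.5387, -0.0052, 0.1124]
eef_rot: [-3.142, -0.0, 1.571]
force: [0.9, -0.0, -2.5]
grip_width: 0.0256
grip_force: 25.0
```

Request:
play_rows --pt "0 0 0.001 0 0 0 1" --pt "0 0 0.001 0 0 0 1" --pt "0 0 0 0 0 0 1"

```text
time_s: 40.0
ee_pos: [0.5386, -0.0052, 0.1102]
eef_rot: [-3.141, 0.0, 1.571]
force: [-0.4, -0.0, -2.8]
grip_width: 0.0255
grip_force: 25.0
```

Request:
play_rows --pt "0 0 0.001 0 0 0 1" --pt "0 0 0.001 0 0 0 1" --pt "0 0 0 0 0 0 1"

```text
time_s: 40.25
ee_pos: [0.5386, -0.0052, 0.1082]
eef_rot: [-3.141, -0.0, 1.571]
force: [0.2, 0.9, -3.2]
grip_width: 0.0259
grip_force: 25.0
```

Run:
```python
from h import *
print(ctrl.get_obs()['force'])
im=ctrl.camera('scene'); cv2.imwrite('pics/s7.png',im)
cv2.imwrite('pics/c7.png',cv2.resize(im[130:270,200:400],(800,560),interpolation=2))
```

```text
[ 0.23715858  0.85437961 -3.22895257]
```

View pics/c7.png

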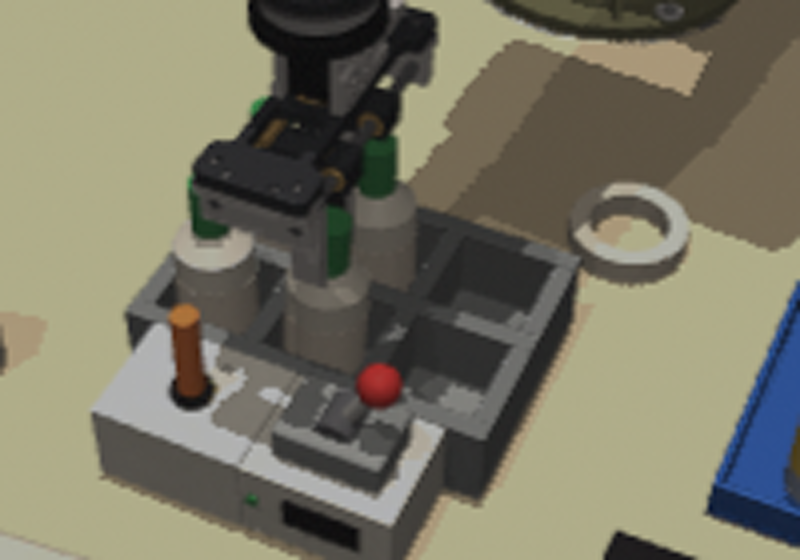

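The scene shows the held gel upright in the far middle cell and the probe's collar flush on the port. I keep lowering gently.

Request:
play_rows --pt "0 0 0.001 0 0 0 1" --pt "0 0 0.001 0 0 0 1" --pt "0 0 0 0 0 0 1"

```text
time_s: 40.55
ee_pos: [0.539, -0.0053, 0.1073]
eef_rot: [3.141, 0.0, 1.571]
force: [-1.7, -0.3, 6.7]
grip_width: 0.0254
grip_force: 25.0
```

Request:
play_rows --pt "0 0 -0.001 0 0 0 -0.1" --pt "0 0 0 0 0 0 -0.1" --pt "0 0 0 0 0 0 -0.1" --pt "0 0 -0.025 0 0 0 -0.1" --pt "0 0 -0.03 0 0 0 -0.1" --pt "0 0 -0.03 0 0 0 -0.1" --pt "0 0 -0.03 0 0 0 -0.1" --pt "0.024 0.0172 0 0 0 0 0.5" --pt "0.024 0.0172 0 0 0 0 1" --pt "0.024 0.0172 0 0 0 0 1" --pt "0.024 0.0172 0 0 0 0 1" --pt "0.024 0.0172 0 0 0 0 1" --pt "0 0 0 0 0 0 1" --pt "0 0 0 0 0 0 1" --pt "0 0 0 0 0 0 1" --force 10

```text
time_s: 41.8
ee_pos: [0.6244, 0.1145, 0.2221]
eef_rot: [-3.141, 0.0, 1.571]
force: [-0.1, 0.4, -1.2]
grip_width: 0.0023
grip_force: 0.0
```

```bash
python3 look.py
python3 - <<'E'
from h import *
W=RT('wrist');w=ctrl.camera('wrist');t=cv2.imread('pics/lt.png');s=cv2.imread('pics/ls.png')
for ct,st in blobs(w,'red',80): print(ct,st,'tip',ray('wrist',ct,.127,W))
cv2.imwrite('pics/c8.png',np.hstack([cv2.resize(s[120:260,190:350],(456,400),interpolation=2),cv2.resize(w[100:420,140:420],(340,400),interpolation=2)]))
E
```

```text
[0.6244 0.1139 0.2227]
T green [372. 183.] 54 [ 0.6302 -0.3218]
T green [271. 214.] 52 [ 0.5402 -0.0063]
T green [296. 213.] 55 [ 0.5391 -0.0824]
T green [271. 239.] 55 [ 0.4618 -0.0042]
T green [296. 238.] 54 [ 0.462  -0.0791]
T green [421. 253.] 58 [ 0.4087 -0.4596]
T red [246. 187.] 42 [0.6244 0.0708]
T red [168. 233.] 53 [0.486  0.3129]
T red [168. 262.] 55 [0.3968 0.3128]
T blue [318. 145.] 12 [ 0.7539 -0.1585]
T blue [342. 186.] 52 [ 0.6235 -0.2293]
S green [161. 118.] [ 0.4032 -0.4679]
S green [267. 162.] [ 0.4476 -0.088 ]
S green [151. 178.] [ 0.6281 -0.3273]
S green [252. 180.] [ 0.5263 -0.0907]
S green [279. 190.] [ 0.5277 -0.0141]
S red [426. 192.] [0.3823 0.3127]
S red [418. 217.] [0.4727 0.3132]
S red [294. 226.] [0.6168 0.069 ]
S orange [247. 219.] [ 0.6461 -0.0386]
```

View pics/c8.png

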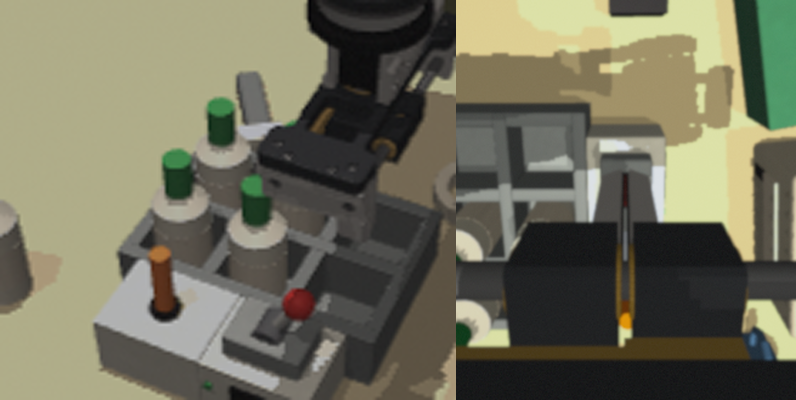

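All four gels stand in cells, the probe is in, and both used bottles are in the tray. Now the switch: down beside the lever tip, then push toward -y.

Request:
play_rows --pt "0 0.001 0.025 0 0 0 1" --pt "0 0 0.025 0 0 0 1" --pt "0 0 0.025 0 0 0 1" --pt "0 0 0.02 0 0 0 1" --pt "0 0 0.01 0 0 0 1" --pt "0 0 0 0 0 0 1" --pt "-0.01 0 0 0 0 0 1" --pt "-0.01 0 0 0 0 0 1" --pt "-0.008 0 0 0 0 0 1" --pt "-0.008 0 0 0 0 0 1" --pt "-0.007 0 0 0 0 0 1" --pt "-0.007 0 0 0 0 0 1" --pt "-0.006 0 0 0 0 0 1" --pt "0 0 0 0 0 0 1"

```text
time_s: 43.12
ee_pos: [0.6257, 0.0574, 0.1174]
eef_rot: [-3.141, 0.0, 1.57]
force: [0.2, -0.6, -1.0]
grip_width: 0.0005
grip_force: 0.0
```

Run:
```python
from h import *
S=RT('scene');s=ctrl.camera('scene');T=RT('top');t=ctrl.camera('top')
b=[ct for ct,_ in blobs(s,'red',8) if ct[0]<350];c=[ct for ct,_ in blobs(t,'red',5) if ct[0]>200]
print(b,c,[tri((T,c[0]),(S,b[0])) if b and c else 0],ctrl.get_obs()['force'])
if b: print(ray('scene',b[0],.127,S))
```

```text
[] [] [0] [-0.42888742 -0.28977547  0.43238714]
```

Request:
play_rows --pt "-0.005 0 0 0 0 0 1" --pt "-0.005 0 0 0 0 0 1" --pt "-0.004 0 0 0 0 0 1" --pt "0 0 0 0 0 0 1"

```text
time_s: 43.55
ee_pos: [0.6255, 0.0461, 0.1172]
eef_rot: [-3.141, -0.003, 1.571]
force: [0.4, 11.6, -1.7]
grip_width: 0.0003
grip_force: 5.7
```

Request:
play_rows --pt "-0.003 0 0 0 0 0 1" --pt "-0.003 0 0 0 0 0 1" --pt "0 0 0 0 0 0 1"

```text
time_s: 43.8
ee_pos: [0.6255, 0.0451, 0.1172]
eef_rot: [-3.142, -0.01, 1.573]
force: [0.3, 41.6, -1.9]
grip_width: 0.0005
grip_force: 20.8
```

The lever is at its stop, so I back off, rise and move aside.

Request:
play_rows --pt "0.01 0 0 0 0 0 1" --pt "0.015 0 0 0 0 0 1" --pt "0.015 0 0 0 0 0 1" --pt "0 0 -0.03 0 0 0 1" --pt "0 0 -0.03 0 0 0 1" --pt "0 0 -0.035 0 0 0 0.5" --pt "0 0 -0.035 0 0 0 0" --pt "0.03 -0.02 0 0 0 0 0" --pt "0.03 -0.02 0 0 0 0 0" --pt "0.03 -0.02 0 0 0 0 0" --pt "0.03 -0.02 0 0 0 0 0" --pt "0.03 -0.02 0 0 0 0 0" --pt "0 0 0 0 0 0 0" --pt "0 0 0 0 0 0 0"

```text
time_s: 44.97
ee_pos: [0.5249, 0.2304, 0.2478]
eef_rot: [3.141, 0.0, 1.574]
force: [-0.0, -0.1, -0.0]
grip_width: 0.0469
grip_force: 0.0
```

```bash
python3 look.py
python3 - <<'E'
from h import *
t=cv2.imread('pics/lt.png');s=cv2.imread('pics/ls.png');S=RT('scene');T=RT('top')
b=[ct for ct,_ in blobs(s,'red',8) if ct[0]<350];c=[ct for ct,_ in blobs(t,'red',8) if 200<ct[0]<300]
print(b,c,tri((T,c[0]),(S,b[0])))
cv2.imwrite('pics/c9.png',np.hstack([cv2.resize(s[120:260,220:360],(400,400),interpolation=2),cv2.resize(t[165:265,225:325],(400,400),interpolation=2)]))
E
```

```text
[0.5259 0.2286 0.2475]
T green [372. 183.] 54 [ 0.6302 -0.3218]
T green [272. 214.] 54 [ 0.5398 -0.0066]
T green [296. 213.] 55 [ 0.5391 -0.0824]
T green [271. 239.] 55 [ 0.4619 -0.0042]
T green [296. 238.] 53 [ 0.4622 -0.0791]
T green [421. 253.] 56 [ 0.4085 -0.4598]
T red [261. 187.] 48 [0.6235 0.0247]
T blue [342. 186.] 52 [ 0.6235 -0.2293]
T blue [195. 225.] 21 [0.5099 0.2301]
S green [161. 118.] [ 0.4032 -0.4679]
S green [267. 162.] [ 0.4478 -0.088 ]
S green [294. 170.] [ 0.4469 -0.0111]
S green [151. 178.] [ 0.6281 -0.3274]
S green [252. 180.] [ 0.5265 -0.0905]
S green [279. 189.] [ 0.5254 -0.014 ]
S red [427. 192.] [0.38   0.3139]
S red [418. 217.] [0.4724 0.3136]
S red [276. 219.] [0.617  0.0214]
S orange [247. 219.] [ 0.6464 -0.0384]
[array([275.5       , 219.11627907])] [array([261.02083333, 187.375     ])] [0.62592935 0.02572976 0.1263139 ]
```

View pics/c9.png

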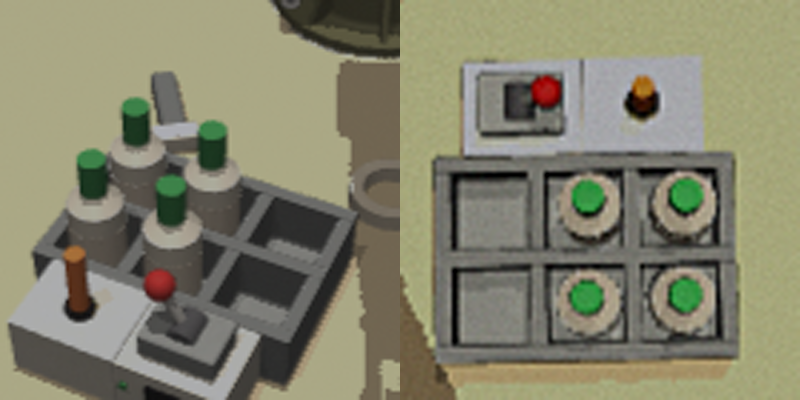

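The lever leans to -y at top (261,187). The tip moved 47 mm, which matches the full 1.0 rad throw. Everything else is in place, so I hand in.

```bash
python3 -c "
from station import ctrl
print(ctrl.hand_in())"
```

```text
the job is handed in; nothing more can be done
None
```

I handed the job in at about 45 s: both used bottles stand in the blue tray, all four gels are in their own warmer cells, the probe is fully in the port, and the switch was pushed fully on last; no verdict came back.

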